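# Square up the battery modules and pin the keeper

### The arm

A 7-joint arm with a two-finger parallel gripper is mounted at the origin on the work surface. World frame = base frame: x ahead of the robot, y to its left, z up, the work surface at z = 0. Lengths are in m, angles in rad, forces in N, time in s.
With the tool pointing down it reaches from about 0.4 to 0.85 m from the base axis. Payload 10.4 kg.
Tool frame: the origin (TCP) lies midway between the tips of the shut fingers; the grasp point (between the pads) lies r.grip_point_offset behind it (r.grip_point_offset is the distance from the TCP to the grasp point, in m); z points along the fingers, y is the line along which they close (so a half turn about z gives the same grasp; the last joint's range is limited). The gripper opens to 87 mm and grips with 3 to 60 N. Pads are 19 mm wide; open, the fingers measure 117 mm over their backs; the gripper's body (75 mm by 190 mm) begins 51 mm behind the grasp point.
Start: joints at [-1.14, 0.332, -0.065, 1.46, 0.022, 1.35, -0.088], TCP at [0.274, 0.562, 0.223] pointing down, gripper open.
Joint ranges: [-2.6, 2.6], [-0.5, 2.12], [-1.47, 1.34], [0.16, 2.42], [-1.27, 4.41], [0.06, 2.06], [-2.6, 2.6]. Speed limits (rad/s): [2.22, 2.22, 2.79, 2.79, 3.14, 3.14, 3.14].

### API

Orientations are given as a unit quaternion [x, y, z, w].
In Python, from bench import r gives the robot as it stands.
- The arm moves only by the tool play_rows, never from a script. Its arguments are lists of equal length, an entry for each row: "claw": the closure, from 0 (fully open) to 1 (shut); "delta_pos": the shift along the tool's x, y, z scaled (see below), a list of three; "delta_rot": the turn, a rotation vector about the tool's x, y, z scaled (see below), a list of three. A call has 1 to 8 rows; each row shifts and turns the commanded pose from where the row before left it, along the tool's axes as they then stand; what a row does not reach is not made up. The controller multiplies each number of a shift by 200 mm and each number of a turn by pi rad. A row lasts 1/10 s, in which the tool goes at most 50 mm and 8.59 degrees, less where a joint would pass 70% of its speed; a pose out of reach is approached as far as the arm can. A call with a number of a shift or a turn outside -1 to 1 is refused whole. A call with a gripper value outside its range is refused whole. The fingers move at their own pace and stop on an object; "squeeze" is the grip in N (left out, the last holds). Time passes only in rows, so rows that do not move let the fingers close. It gives the time, the measured TCP pose, the force, the opening and the grip force at its end, in the units of the state.
- r.read_state(): the state, without advancing time (a new reading comes with each control period).
- r.camera(name): name is "scene" or "top"; returns a dict with "pixels" (384x512x3 uint8, red, green, blue), "camera_matrix" (3x3 intrinsics, pixels), "cam_to_world" (4x4, takes a point from camera to world coordinates). Camera axes: x right, y up, looking along -z (the intrinsics and any distortion apply to the point x, -y, -z); pixel columns grow to the right and rows downward; lengths in m; the calibration is good to about 2 mm. A picture is of the moment at which its call begins. There is no depth.
- r.close_job(): hands the job in; it is judged then, once.
The state is a dict: "time": time; "joint_positions": joint angles; "joint_vel": joint speeds; "joint_torque": joint torques, N m; "ee_pos": TCP position; "eef_rot": TCP orientation; "ft_force": force on the tool from outside, world axes, zero at the start; "torque": the same for the moment, N m; "width": finger opening in m; "grip_force": force on a finger pad.
Only numpy, scipy, OpenCV 4.12 (cv2) and the standard library are available. Lean on these libraries where they do the work, as an engineer would, in place of code of your own. Each camera call takes 0.05 s, during which the arm holds its last target. There are 200 camera calls.

### The job

Push the three battery modules on the bench shelf into one tight, neat row: every back flat against the rear rail, sides touching, the row closed up against the end stop by the sliding keeper. Then lock the keeper by pushing the headed pin from the tool block down through the fork and the keeper's tongue until its head sits flush on the fork. Slide the modules gently on the deck, without lifting or tipping them, and leave everything else where it is.

Things in the scene. Friction and masses are not known exactly. Their poses are not given: they have to be found in the camera images.
- shelf: Low bench shelf, fixed. Origin on the bench under the deck's middle, z up; x from open front to rear rail, y along the row to the end stop. White deck: top 70 mm above the bench, x -75 to +75, y -163 to +127 mm. The modules stand on it between end stop and keeper. A square module against the rail has its origin at x +23 mm.
- rear_rail (a point): Middle of the foot of the aluminium rear rail's front face, at deck height (shelf x +63, y 0 mm). The rail runs along the whole deck, straight in shelf y, 30 mm high.
- end_stop (a point): Foot of the fixed aluminium end stop's inner face, at deck height (shelf x 0, y +110 mm). The stop is a plate 125 mm long in shelf x, 45 mm high.
- fork_hole (a point): Centre of the upper hole of the steel fork on the deck's front edge, on the fork's top face, 22 mm above the deck (shelf x -98, y -55 mm). Two level tines, 34 x 36 x 8 mm, each with a vertical 12 mm hole, 14 mm apart, joined by a web on the robot's side. The keeper's tongue slides between them.
- keeper (a joint): Travel (m) of the keeper, an upright aluminium plate 105 mm long (shelf x), 50 high, 10 thick, sliding in shelf +y to the end stop with about 3 N friction; it stays where left. 0 = open, row-side face at shelf y -110 mm. A tight square row (140 mm) stops it at 0.080, where tongue and fork holes line up; without modules it goes to 0.087. Its 5 mm foot reaches 40 mm to -y of that face.
- keeper_back (a point): Point on the keeper plate's outer face (the -y side, away from the modules), in the middle of its length, 30 mm above the deck: the place to push the keeper in shelf +y.
- tongue_hole (a point): Centre of the 13 mm hole in the keeper's steel tongue (28 mm wide, 10 mm thick, top 12 mm above the deck), which juts from the keeper's foot over the deck's front edge and carries the hole at shelf x -98 mm.
- module_s: Battery module, the narrowest: plain aluminium box with black front and back plates, 80 mm deep (its x), 40 wide (its y), 50 high, 0.2 to 0.6 kg, standing on the deck. Origin at the centre of its underside. The fingers must not press it with over 40 N. Which module stands where varies; any order will do.
- module_m: Battery module, the lowest: plain aluminium box with black front and back plates, 80 mm deep (its x), 46 wide (its y), 44 high, 0.2 to 0.6 kg, standing on the deck. Origin at the centre of its underside. The fingers must not press it with over 40 N. Which module stands where varies; any order will do.
- module_l: Battery module, the widest and tallest: plain aluminium box with black front and back plates, 80 mm deep (its x), 54 wide (its y), 58 high, 0.2 to 0.6 kg, standing on the deck. Origin at the centre of its underside. The fingers must not press it with over 40 N. Which module stands where varies; any order will do.
- pin: Headed steel pin, standing in one of the tool block's three holes (which one varies). Origin on its axis at the underside of its flange, z up. Flange 24 mm across, 4 thick; above it a round grip 14 across, 26 tall; below it a 10 mm shank 44 long, the last 14 mm tapering to a 4 mm tip, which can draw the tongue a little into line. Seated, the flange lies on the fork's top face.
- block: Black tool block, fixed, 150 x 45 x 55 mm, length along its x, with three vertical holes 50 mm apart along its middle. Origin at the centre of its underside. The pin, a hex key and a nut driver stand in the holes, their flanges on its top.
- hex_key: Dark hex key standing in the tool block, bent arm to one side, top 30 mm above the block. Origin at block-top height on its upright. Leave alone.
- nut_driver: Stubby nut driver with black grip 18 mm across, top 52 mm above the tool block. Origin at block-top height. Leave alone.
- wash_bottle: White wash bottle with red cap, 66 mm across, 170 mm tall; origin under its base. Leave alone.
- driver: Screwdriver lying on the bench, handle to its -x. Leave alone.
- marker: White and blue marker pen lying on the bench, 125 mm long. Leave alone.
- caliper: Digital caliper lying on the bench, 200 mm long. Leave alone.
- cutters: Side cutters with red handles lying on the bench, about 160 mm long. Leave alone.
- tape: Yellow roll of tape lying flat, 70 mm across, 18 mm high. Leave alone.

How it is judged:
At the end, for the whole second after the job is handed in: All modules upright on the deck, within 3 mm of the rear rail contact and 0.04 rad of square; keeper within 2.5 mm of 80 mm travel (row tight); pin upright in the fork, within 3 mm of the hole axis, flange within 2.5 mm of the fork's top; all at rest (x of module_s in the frame of shelf between 0.02 and 0.026 m and angle between the x axis of each of module_s, module_m, module_l and the x axis of shelf, either way round below 0.04 rad and angle between each of module_s, module_m, module_l's own z axis and vertical below 0.05 rad and linear speed of each of module_s, module_m, module_l, pin below 0.01 m/s and z of module_s in the frame of shelf between 0.066 and 0.074 m and x of module_m in the frame of shelf between 0.02 and 0.026 m and z of module_m in the frame of shelf between 0.066 and 0.074 m and x of module_l in the frame of shelf between 0.02 and 0.026 m and z of module_l in the frame of shelf between 0.066 and 0.074 m and value of joint keeper between 0.0775 and 0.0825 m and horizontal distance between pin and fork_hole below 0.003 m and angle between pin's own z axis and vertical below 0.1 rad and z of pin in the frame of fork_hole between -0.0025 and 0.0025 m); the robot touches nothing.
It fails at once if a module is pressed by the fingers with more than 40 N (contact force between the fingers and module_s above 40 N or contact force between the fingers and module_m above 40 N or contact force between the fingers and module_l above 40 N).
It fails at once if a module is lifted more than 15 mm off the deck (z of any of module_s, module_m, module_l in the frame of shelf above 0.085 m).
It fails at once if a module is tipped by more than 17 degrees (angle between any of module_s, module_m, module_l's own z axis and vertical above 0.3 rad).
It fails at once if a bystander is moved by more than 30 mm (distance of any of hex_key, nut_driver, wash_bottle, driver, marker, caliper, cutters, tape from where it was at the start of the episode above 0.03 m).
It also fails if it takes over 67 s, if anything falls off the work surface, if the arm or the gripper's body presses on something with over 40 N, if the wrist force passes 120 N, or if a joint passes its speed limit or range.

## Working session

There is one attempt and no reset: what is moved stays moved. The work goes in short steps, Python scripts to look and compute and a tool call to move; the robot and the scene stay as the last step left them, time stands still between calls to the robot, and variables do not carry over. Pictures are saved under pics/ and viewed, at most 10 in all, crops included, and the job is handed in when it is done.

Besides the shell and the picture viewer there is one more tool, called as name(argument=value, ...) on one line, values as JSON. play_rows: Moves the arm, as the interface text tells. Shifts and turns lie within -1 to 1; 1 stands for 200 mm of shift or pi rad of turn. Its arguments: {"type":"object","properties":{"claw":{"type":"array"},"delta_pos":{"type":"array"},"delta_rot":{"type":"array"},"squeeze":{"type":"number"}},"required":["claw","delta_pos","delta_rot"]}

```bash
ls; mkdir -p pics
python3 - <<'E'
from bench import r
import cv2
s=r.read_state();print({k:(v if not hasattr(v,'round') else v) for k,v in s.items()});print(r.grip_point_offset)
for n in("scene","top"):
    c=r.camera(n);cv2.imwrite(f"pics/{n}0.png",c["pixels"][:,:,::-1]);print(n,c["camera_matrix"],c["cam_to_world"])
E
```

```text
pics
{'time': 0.0, 'joint_positions': array([-1.13958432,  0.33286932, -0.06471852,  1.46095263,  0.02159908,
        1.34987643, -0.08850724]), 'joint_vel': array([ 1.52804738e-03,  4.70054800e-04,  1.35407493e-03,  2.94469351e-04,
       -9.17131914e-06,  1.20059545e-04, -4.41218182e-04]), 'joint_torque': array([-7.72876301e-04, -6.23262191e+01,  2.44138227e-02, -3.89900279e+01,
       -6.12884690e-02,  3.98069608e-02,  1.38224063e-04]), 'ee_pos': array([0.27382249, 0.56139492, 0.22175017]), 'eef_rot': array([ 2.24948614e-01,  9.74370373e-01, -6.92955163e-04, -1.30139784e-04]), 'ft_force': array([-0.06019745, -0.79207782, -0.13045592]), 'torque': array([-0.01193293, -0.03990923, -0.00846979]), 'grip_force': 0.0, 'width': 0.08712171063782749}
0.0187
scene [[353.79652378   0.         255.17396492]
 [  0.         353.79652378 183.49950429]
 [  0.           0.           1.        ]] [[ 0.78558584 -0.43135561  0.44360706  0.99002838]
 [ 0.61873677  0.54250353 -0.56820308 -0.54114021]
 [ 0.00443919  0.72084829  0.69307867  0.78317912]
 [ 0.          0.          0.          1.        ]]
top [[444.15561961   0.         257.44757513]
 [  0.         444.15561961 183.80500947]
 [  0.           0.           1.        ]] [[ 0.0148664   0.99569028 -0.09154154  0.40154427]
 [-0.99988502  0.01507774  0.00161743  0.01624178]
 [ 0.0029907   0.09150697  0.99579994  1.30002497]
 [ 0.          0.          0.          1.        ]]
```

Run:
```python
import cv2
for n in("scene","top"):
    i=cv2.imread(f"pics/{n}0.png");cv2.imwrite(f"pics/{n}0b.png",cv2.resize(i,(800,600),interpolation=cv2.INTER_CUBIC))
```

```text
(no output)
```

View pics/scene0b.png

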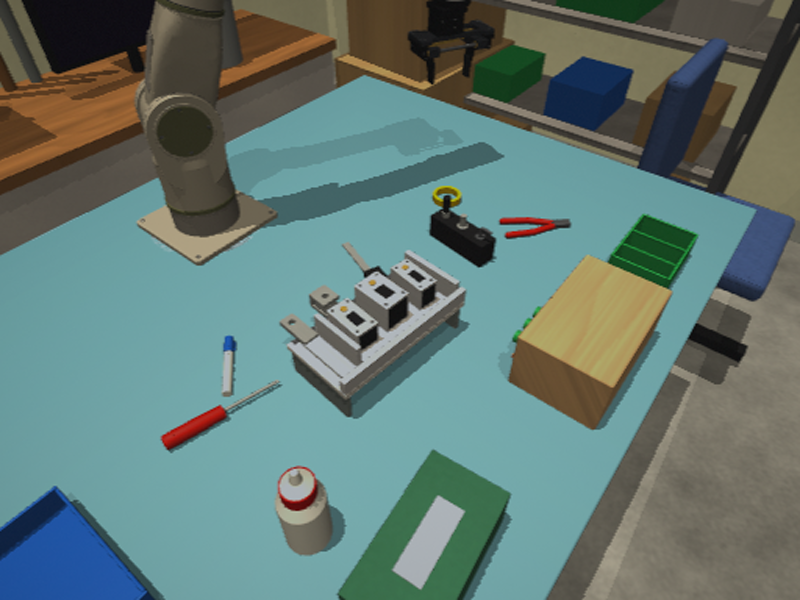

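View pics/top0b.png

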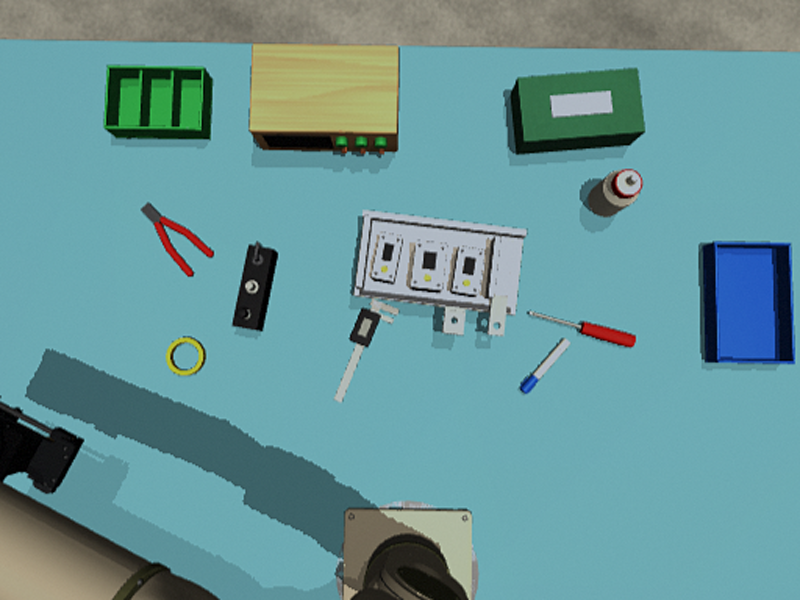

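The scene view shows the shelf in the middle of the bench, with its rail on the far side and the end stop on the left. The tool block is at top-view (255,287), and the pin seems to be in its middle hole. I'll crop in closer.

Run:
```python
import cv2,numpy as np
i=cv2.imread("pics/top0.png");a=cv2.resize(i[128:220,220:345],(800,589),interpolation=cv2.INTER_CUBIC);cv2.imwrite("pics/c1.png",a)
b=cv2.resize(i[148:218,142:182],(340,595),interpolation=cv2.INTER_CUBIC)
j=cv2.imread("pics/scene0.png");c=cv2.resize(j[110:180,265:325],(460,537),interpolation=cv2.INTER_CUBIC)
o=np.zeros((595,800,3),np.uint8);o[:,:340]=b;o[:537,340:]=c;cv2.imwrite("pics/c2.png",o)
```

```text
(no output)
```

View pics/c1.png

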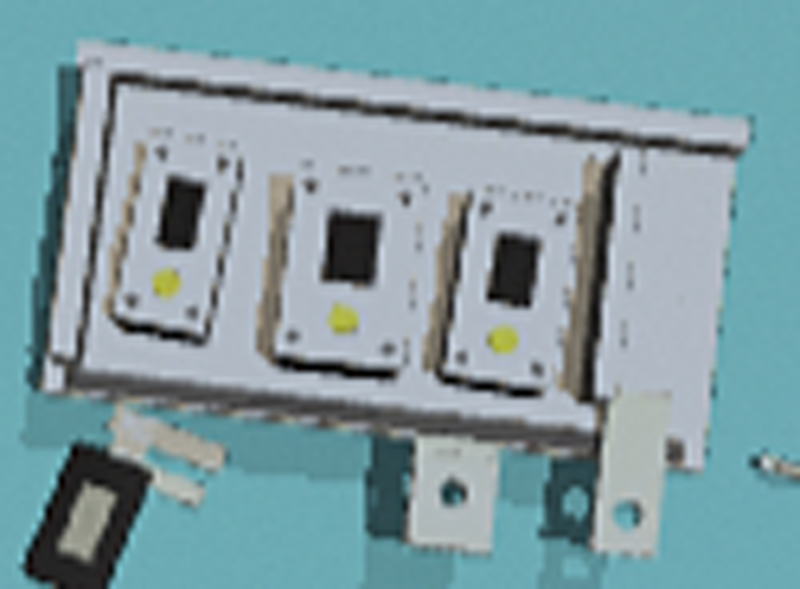

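View pics/c2.png

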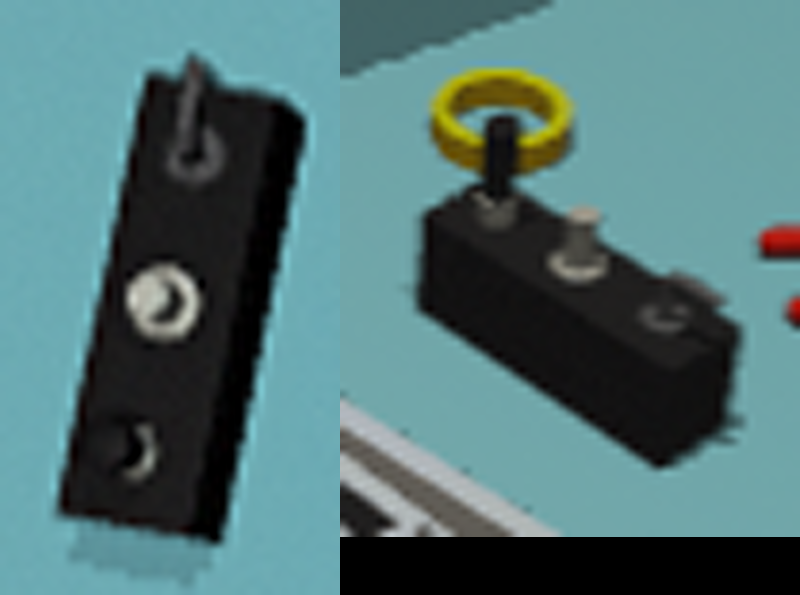

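```bash
cat > h.py <<'E'
import numpy as np
K={'top':(444.15561961,257.44757513,183.80500947),'scene':(353.79652378,255.17396492,183.49950429)}
T={'top':np.array([[0.0148664,0.99569028,-0.09154154,0.40154427],[-0.99988502,0.01507774,0.00161743,0.01624178],[0.0029907,0.09150697,0.99579994,1.30002497]]),
'scene':np.array([[0.78558584,-0.43135561,0.44360706,0.99002838],[0.61873677,0.54250353,-0.56820308,-0.54114021],[0.00443919,0.72084829,0.69307867,0.78317912]])}
def cast(n,u,v,z):
    f,cx,cy=K[n];d=T[n][:,:3]@np.array([(u-cx)/f,-(v-cy)/f,-1]);o=T[n][:,3];return (o+d*(z-o[2])/d[2])[:2]
def proj(n,p):
    f,cx,cy=K[n];q=T[n][:,:3].T@(np.asarray(p)-T[n][:,3]);return np.array([cx+f*q[0]/-q[2],cy-f*q[1]/-q[2]])
E
python3 - <<'E'
from h import *
np.set_printoptions(precision=4,suppress=True)
c1=lambda u,v,z:cast('top',220-.5+(u+.5)/6.4,128-.5+(v+.5)/6.4,z)
c2=lambda u,v,z:cast('top',142-.5+(u+.5)/8.5,148-.5+(v+.5)/8.5,z)
c3=lambda u,v,z:cast('scene',265-.5+(u-340+.5)/7.667,110-.5+(v+.5)/7.667,z)
f=c1(454,492,.092);t=c1(628,515,.082);print('fork',f,'tongue',t,t-f,np.linalg.norm(t-f))
a=c1(80,45,.1);b=c1(748,120,.1);d=a-b;print('rail',a,b,np.linalg.norm(d),'yaw',np.arctan2(-d[0],d[1]))
e=f-t;print('yaw holes',np.arctan2(-e[0],e[1]))
e=c1(115,80,.1)-c1(745,152,.1);print('yaw railfront',np.arctan2(-e[0],e[1]))
yaw=np.arctan2(-d[0],d[1]);R=np.array([[np.cos(yaw),-np.sin(yaw)],[np.sin(yaw),np.cos(yaw)]])
o1=f-R@[-98,-55]*0+ -R@np.array([-.098,-.055]);o2=(a+b)/2-R@np.array([.075,-.018]);print('origin from fork',o1,'from rail',o2)
for n,z,P in(('mod left',.12,[(150,130),(238,150),(205,335),(115,315)]),('mid',.128,[(290,165),(425,185),(400,370),(275,355)]),('right',.114,[(475,190),(575,208),(545,388),(440,372)])):
    Q=np.array([R.T@(c1(*p,z)-o1) for p in P])*1000;print(n,Q.round(1).tolist(),'mean',Q.mean(0),'w,d',np.linalg.norm(Q[0]-Q[1]),np.linalg.norm(Q[2]-Q[3]),np.linalg.norm(Q[1]-Q[2]),np.linalg.norm(Q[0]-Q[3]))
for n,p in(('keeper far',(607,160)),('keeper near',(572,395))):print(n,R.T@(c1(*p,.12)-o1))
print('pin flange',c2(165,302,.059),'griptop',c2(150,298,.085),'scene flange',c3(578,265,.059),'griptop',c3(582,215,.085))
C=[c2(150,75,.055),c2(278,98,.055),c2(193,535,.055),c2(62,512,.055)];print(C,np.mean(C,0))
h=C[0]+C[1]-C[2]-C[3];print('block yaw',np.arctan2(h[1],h[0]))
E
```

```text
fork [ 0.4576 -0.0765] tongue [ 0.4493 -0.1519] [-0.0083 -0.0754] 0.07583611527736614
rail [0.6462 0.0858] [ 0.6181 -0.2003] 0.2875055795633955 yaw -0.0978995615243882
yaw holes -0.10925244159084276
yaw railfront -0.09982815448421861
origin from fork [ 0.5605 -0.0313] from rail [ 0.5593 -0.032 ]
mod left [[37.3, 90.0], [33.0, 52.3], [-46.1, 57.2], [-42.0, 95.5]] mean [-4.442  73.7276] w,d 37.916004107594134 38.499644686622574 79.24506577753709 79.44800254121348
mid [[27.9, 29.9], [25.8, -26.9], [-52.2, -24.9], [-51.9, 27.3]] mean [-12.599    1.3585] w,d 56.83792927102416 52.115772245358585 78.10239491021129 79.77131115914742
right [[28.4, -48.8], [25.5, -91.4], [-51.6, -86.7], [-49.9, -42.3]] mean [-11.8903 -67.2841] w,d 42.761519563355876 44.444924354289206 77.23905980038748 78.48785192929994
keeper far [ 0.0463 -0.1021]
keeper near [-0.0538 -0.0976]
pin flange [0.5136 0.2848] griptop [0.5124 0.2841] scene flange [0.5148 0.2858] griptop [0.5138 0.2866]
[array([0.5897, 0.2933]), array([0.5826, 0.2505]), array([0.4371, 0.2738]), array([0.444 , 0.3171])] [0.5133 0.2837]
block yaw -0.16054635671464906
```

play_rows(claw=[1, 1, 1], delta_pos=[[0, 0, 0], [0, 0, 0], [0, 0, 0]], delta_rot=[[0, 0, -0.0376], [0, 0, -0.0376], [0, 0, -0.0376]], squeeze=20)

```text
time: 0.4
ee_pos: [0.2739, 0.5616, 0.2221]
eef_rot: [0.047, 0.999, -0.0, -0.0]
ft_force: [-0.5, -0.4, 0.4]
width: 0.0705
grip_force: 0.0
```

```bash
cat > st.py <<'E'
from bench import r
import sys
from h import *
from scipy.spatial.transform import Rotation as Ro
np.set_printoptions(precision=4,suppress=True)
yaw=-.10;O=np.array([.560,-.0315]);R=np.array([[np.cos(yaw),-np.sin(yaw)],[np.sin(yaw),np.cos(yaw)]])
s=r.read_state();M=Ro.from_quat(s['eef_rot']).as_matrix();p=s['ee_pos']
print('t',s['time'],'p',p,'shelf mm',R.T@(p[:2]-O)*1000,'tooly deg',np.degrees(np.arctan2(M[1,1],M[0,1])),'tilt z',M[:,2],'F',s['ft_force'],'w',s['width'],'g',s['grip_force'],'q',s['joint_positions'])
if len(sys.argv)>3:   # target shelf x y (mm) , z (mm)
    x,y,z=map(float,sys.argv[1:4]);w=np.r_[O+R@np.array([x,y])/1000,z/1000]
    print('target',w,'tool delta units',M.T@(w-p)/.2)
E
python3 st.py -66 74 200
```

```text
t 0.4 p [0.2739 0.5616 0.2221] shelf mm [-343.9248  561.5341] tooly deg 84.58785863526127 tilt z [-0.0003 -0.0008 -1.    ] F [-0.4916 -0.3674  0.3671] w 0.07045586031747499 g 0.0 q [-1.1024  0.3349 -0.1126  1.4583  0.0378  1.3513  0.2593]
target [0.5017 0.0487 0.2   ] tool delta units [-1.3761 -2.4452  0.1119]
```

play_rows(claw=[1, 1, 1, 1, 1, 1, 1, 1], delta_pos=[[-0.098, -0.175, 0], [-0.098, -0.175, 0], [-0.098, -0.175, 0], [-0.098, -0.175, 0], [-0.098, -0.175, 0], [-0.098, -0.175, 0], [-0.098, -0.175, 0], [-0.098, -0.175, 0]], delta_rot=[[0, 0, 0], [0, 0, 0], [0, 0, 0], [0, 0, 0], [0, 0, 0], [0, 0, 0], [0, 0, 0], [0, 0, 0]])

```text
time: 1.2
ee_pos: [0.4025, 0.2659, 0.2224]
eef_rot: [0.05, 0.999, -0.0, -0.0]
ft_force: [0.3, 0.1, 0.8]
width: 0.0072
grip_force: 0.0
```

play_rows(claw=[1, 1, 1, 1, 1, 1, 1], delta_pos=[[-0.098, -0.175, 0.018], [-0.098, -0.175, 0.018], [-0.098, -0.175, 0.018], [-0.098, -0.175, 0.018], [-0.098, -0.175, 0.018], [-0.098, -0.175, 0.018], [0, 0, 0]], delta_rot=[[0, 0, 0], [0, 0, 0], [0, 0, 0], [0, 0, 0], [0, 0, 0], [0, 0, 0], [0, 0, 0]])

```text
time: 1.9
ee_pos: [0.4993, 0.0412, 0.2004]
eef_rot: [0.054, 0.999, -0.001, -0.0]
ft_force: [-0.4, 0.8, -0.4]
width: 0.0006
grip_force: 0.0
```

```bash
python3 st.py -68 74 95
```

```text
t 1.9 p [0.4993 0.0412 0.2004] shelf mm [-67.675   66.2864] tooly deg 83.86428963696518 tilt z [-0.0003 -0.002  -1.    ] F [-0.4157  0.8405 -0.4291] w 0.0005860099431405463 g 0.0 q [-0.4971  0.0647  0.3379  1.8298 -0.0206  1.2515  1.3103]
target [0.4997 0.0489 0.095 ] tool delta units [0.0018 0.0396 0.5268]
```

play_rows(claw=[1, 1, 1, 1, 1], delta_pos=[[0.001, 0.04, 0], [0, 0, 0.176], [0, 0, 0.176], [0, 0, 0.175], [0, 0, 0]], delta_rot=[[0, 0, -0.0022], [0, 0, 0], [0, 0, 0], [0, 0, 0], [0, 0, 0]])

```text
time: 2.4
ee_pos: [0.4955, 0.0566, 0.0917]
eef_rot: [0.045, 0.999, -0.001, -0.004]
ft_force: [-0.8, 0.8, 0.4]
width: 0.0001
grip_force: 0.0
```

```bash
python3 st.py -32 74 95
python3 - <<'E'
from bench import r
import cv2
i=r.camera("top")["pixels"][120:220,200:345,::-1];cv2.imwrite("pics/c3.png",cv2.resize(i,(797,550),interpolation=cv2.INTER_CUBIC))
E
```

```text
t 2.4 p [0.4955 0.0566 0.0917] shelf mm [-72.9263  81.2177] tooly deg 84.88104384044661 tilt z [-0.0074 -0.0015 -1.    ] F [-0.776   0.7702  0.4257] w 5.986825172999251e-05 g 0.0 q [-0.4974  0.1809  0.32    1.9527 -0.0661  1.0256  1.334 ]
target [0.5355 0.0453 0.095 ] tool delta units [-0.2041 -0.0383 -0.0181]
```

View pics/c3.png

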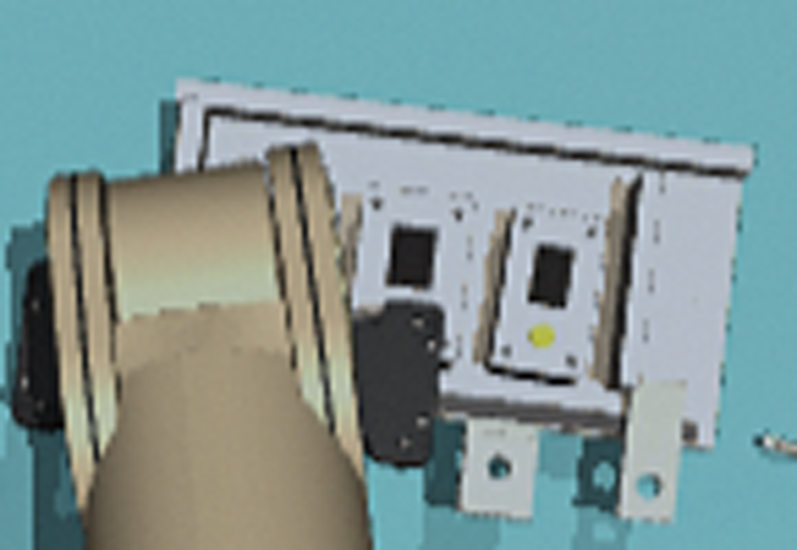

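The arm hides the left module. The other two are untouched, and the gripper body is over the front of the deck. Next I'll let the arm settle.

play_rows(claw=[1, 1], delta_pos=[[0, 0, 0], [0, 0, 0]], delta_rot=[[0, 0, 0], [0, 0, 0]])

```text
time: 2.65
ee_pos: [0.5002, 0.0558, 0.0975]
eef_rot: [0.046, 0.999, 0.001, 0.001]
ft_force: [-0.3, 0.9, 0.2]
width: 0.0008
grip_force: 0.0
```

```bash
python3 st.py -36 74 95
```

```text
t 2.65 p [0.5002 0.0558 0.0975] shelf mm [-68.2292  80.8817] tooly deg 84.74539042085993 tilt z [ 0.0029  0.0011 -1.    ] F [-0.3045  0.9005  0.2456] w 0.000801761364876995 g 0.0 q [-0.4962  0.1749  0.3225  1.9454 -0.0652  1.028   1.3343]
target [0.5316 0.0457 0.095 ] tool delta units [-0.1608 -0.0358  0.013 ]
```

play_rows(claw=[1, 1, 1, 1, 1, 1, 1, 1], delta_pos=[[0, -0.034, 0.008], [-0.035, 0, 0], [-0.03, 0, 0], [-0.03, 0, 0], [-0.025, 0, 0], [-0.025, 0, 0], [-0.025, 0, 0], [0, 0, 0]], delta_rot=[[0, 0, 0.002], [0, 0, 0], [0, 0, 0], [0, 0, 0], [0, 0, 0], [0, 0, 0], [0, 0, 0], [0, 0, 0]])

```text
time: 3.45
ee_pos: [0.5331, 0.0448, 0.0939]
eef_rot: [0.049, 0.999, -0.0, 0.0]
ft_force: [-0.9, 0.3, 0.8]
width: 0.0004
grip_force: 0.0
```

```bash
python3 st.py -26 74 95
```

```text
t 3.45 p [0.5331 0.0448 0.0939] shelf mm [-34.4264  73.2271] tooly deg 84.33869457609563 tilt z [ 0.0009 -0.0001 -1.    ] F [-0.9208  0.2762  0.8243] w 0.00036352677475066773 g 0.0 q [-0.4642  0.2504  0.3353  1.8687 -0.0946  1.037   1.3815]
target [0.5415 0.0447 0.095 ] tool delta units [-0.0421  0.0038 -0.0057]
```

play_rows(claw=[1, 1, 1, 1, 1, 1], delta_pos=[[-0.01, 0, 0], [-0.01, 0, 0], [-0.01, 0, 0], [-0.01, 0, 0], [-0.005, 0, 0], [0, 0, 0]], delta_rot=[[0, 0, 0], [0, 0, 0], [0, 0, 0], [0, 0, 0], [0, 0, 0], [0, 0, 0]])

```text
time: 4.05
ee_pos: [0.5396, 0.0441, 0.0938]
eef_rot: [0.049, 0.999, 0.0, -0.002]
ft_force: [-10.2, 0.5, 8.2]
width: 0.0003
grip_force: 5.7
```

```bash
python3 st.py -26 74 95
```

```text
t 4.05 p [0.5396 0.0441 0.0938] shelf mm [-27.8261  73.2257] tooly deg 84.35093086965551 tilt z [-0.0036  0.0004 -1.    ] F [-10.1548   0.4848   8.2447] w 0.00026423369081550105 g 5.71797352284193 q [-0.4581  0.2678  0.3361  1.8484 -0.102   1.0456  1.3906]
target [0.5415 0.0447 0.095 ] tool delta units [-0.0091  0.0039 -0.0061]
```

play_rows(claw=[1, 1, 1, 1, 1, 1], delta_pos=[[0.1, 0, 0], [0.115, 0, 0], [0, -0.18, 0], [0, -0.18, 0], [0, 0, 0], [0, 0, 0]], delta_rot=[[0, 0, 0], [0, 0, 0], [0, 0, 0], [0, 0, 0], [0, 0, 0], [0, 0, 0]])

```text
time: 4.65
ee_pos: [0.4918, -0.024, 0.0942]
eef_rot: [0.05, 0.999, 0.0, 0.001]
ft_force: [0.1, 0.9, -0.2]
width: 0.0008
grip_force: 0.0
```

```bash
python3 st.py -36 1 95
```

```text
t 4.65 p [ 0.4918 -0.024   0.0942] shelf mm [-68.6386   0.6412] tooly deg 84.23476272130166 tilt z [ 0.0013  0.0002 -1.    ] F [ 0.0968  0.9181 -0.248 ] w 0.0007962961399078543 g 0.0 q [-0.3986  0.1579  0.3848  1.9763 -0.0696  1.0186  1.4885]
target [ 0.5243 -0.0269  0.095 ] tool delta units [-0.1632  0.0019 -0.0038]
```

play_rows(claw=[1, 1, 1, 1, 1, 1, 1, 1], delta_pos=[[-0.03, 0, 0], [-0.03, 0, 0], [-0.03, 0, 0], [-0.025, 0, 0], [-0.025, 0, 0], [-0.025, 0, 0], [-0.01, 0, 0], [-0.01, 0, 0]], delta_rot=[[0, 0, 0], [0, 0, 0], [0, 0, 0], [0, 0, 0], [0, 0, 0], [0, 0, 0], [0, 0, 0], [0, 0, 0]])

```text
time: 5.45
ee_pos: [0.5282, -0.0272, 0.0938]
eef_rot: [0.049, 0.999, -0.0, -0.0]
ft_force: [-3.5, 0.7, 1.5]
width: 0.0002
grip_force: 1.7
```

play_rows(claw=[1, 1, 1, 1], delta_pos=[[-0.01, 0, 0], [-0.01, 0, 0], [-0.008, 0, 0], [0, 0, 0]], delta_rot=[[0, 0, 0], [0, 0, 0], [0, 0, 0], [0, 0, 0]])

```text
time: 5.85
ee_pos: [0.532, -0.0275, 0.0938]
eef_rot: [0.049, 0.999, 0.0, -0.002]
ft_force: [-13.4, 1.2, 8.8]
width: 0.0005
grip_force: 6.5
```

```bash
python3 st.py -66 -67 95
```

```text
t 5.85 p [ 0.532  -0.0275  0.0938] shelf mm [-28.2172   1.1804] tooly deg 84.34004368166636 tilt z [-0.0038  0.0006 -1.    ] F [-13.3602   1.2389   8.836 ] w 0.0005036536985618763 g 6.480101589113474 q [-0.3747  0.2524  0.3884  1.8725 -0.1105  1.0413  1.5308]
target [ 0.4876 -0.0916  0.095 ] tool delta units [ 0.1894 -0.3407 -0.0055]
```

play_rows(claw=[1, 1, 1, 1, 1, 1], delta_pos=[[0.1, 0, 0], [0.105, 0, 0], [0, -0.17, 0], [0, -0.17, -0.004], [0, 0, 0], [0, 0, 0]], delta_rot=[[0, 0, 0], [0, 0, 0], [0, 0, 0], [0, 0, 0], [0, 0, 0], [0, 0, 0]])

```text
time: 6.45
ee_pos: [0.4867, -0.0919, 0.0951]
eef_rot: [0.05, 0.999, 0.0, 0.001]
ft_force: [0.6, 0.4, 0.3]
width: 0.0006
grip_force: 0.0
```

```bash
python3 st.py -28 -67 95
```

```text
t 6.45 p [ 0.4867 -0.0919  0.0951] shelf mm [-66.8808 -67.4446] tooly deg 84.23268848392969 tilt z [ 0.0016  0.     -1.    ] F [0.6242 0.4092 0.3175] w 0.0006049543978792569 g 0.0 q [-0.3097  0.1651  0.4404  1.971  -0.0825  1.021   1.6386]
target [ 0.5255 -0.0954  0.095 ] tool delta units [-0.1944  0.0024  0.0006]
```

play_rows(claw=[1, 1, 1, 1, 1, 1, 1, 1], delta_pos=[[-0.03, 0, 0], [-0.03, 0, 0], [-0.025, 0, 0], [-0.025, 0, 0], [-0.025, 0, 0], [-0.025, 0, 0], [-0.01, 0, 0], [-0.01, 0, 0]], delta_rot=[[0, 0, 0], [0, 0, 0], [0, 0, 0], [0, 0, 0], [0, 0, 0], [0, 0, 0], [0, 0, 0], [0, 0, 0]])

```text
time: 7.25
ee_pos: [0.5221, -0.0949, 0.0946]
eef_rot: [0.049, 0.999, -0.0, -0.0]
ft_force: [-2.1, 0.5, 1.2]
width: 0.0006
grip_force: 1.0
```

play_rows(claw=[1, 1, 1, 1], delta_pos=[[-0.01, 0, 0], [-0.01, 0, 0], [-0.008, 0, 0], [0, 0, 0]], delta_rot=[[0, 0, 0], [0, 0, 0], [0, 0, 0], [0, 0, 0]])

```text
time: 7.65
ee_pos: [0.525, -0.0951, 0.0945]
eef_rot: [0.05, 0.999, 0.001, -0.003]
ft_force: [-16.5, 1.6, 12.6]
width: 0.0005
grip_force: 8.2
```

```bash
python3 st.py -66 -67 95
```

```text
t 7.65 p [ 0.525  -0.0951  0.0945] shelf mm [-28.4673 -66.8081] tooly deg 84.32233980550222 tilt z [-0.0058  0.0014 -1.    ] F [-16.5049   1.5813  12.6247] w 0.0005384668867140266 g 8.156506447121501 q [-0.29    0.2586  0.4389  1.8702 -0.1266  1.0459  1.6721]
target [ 0.4876 -0.0916  0.095 ] tool delta units [ 0.1877 -0.0008 -0.0015]
```

play_rows(claw=[1, 1, 1, 1, 1, 1, 1, 1], delta_pos=[[0.1, 0, 0], [0, 0, -0.15], [0, 0, -0.15], [-0.07, -0.135, 0], [-0.07, -0.135, 0], [-0.065, -0.135, 0], [0, 0, 0], [0, 0, 0]], delta_rot=[[0, 0, 0], [0, 0, 0], [0, 0, 0], [0, 0, 0], [0, 0, 0], [0, 0, 0], [0, 0, 0], [0, 0, 0]])

```text
time: 8.45
ee_pos: [0.5407, -0.1787, 0.1547]
eef_rot: [0.05, 0.999, -0.0, 0.0]
ft_force: [0.2, -0.1, -0.5]
width: 0.0002
grip_force: 0.0
```

```bash
python3 st.py -4 -147 95
```

```text
t 8.45 p [ 0.5407 -0.1787  0.1547] shelf mm [  -4.5547 -148.3581] tooly deg 84.26863646586331 tilt z [ 0.0003 -0.0003 -1.    ] F [ 0.183  -0.0688 -0.4972] w 0.00020386952336276753 g 0.0 q [-0.19    0.2727  0.5063  1.7255 -0.1415  1.1794  1.8255]
target [ 0.5413 -0.1774  0.095 ] tool delta units [-0.0027  0.0069  0.2983]
```

play_rows(claw=[1, 1, 1, 1, 1, 1, 1, 1], delta_pos=[[0, 0, 0.15], [0, 0, 0.148], [0, 0, 0], [0, 0, 0], [0, 0.03, 0], [0, 0.03, 0], [0, 0.03, 0], [0, 0.03, 0]], delta_rot=[[0, 0, 0], [0, 0, 0], [0, 0, 0], [0, 0, 0], [0, 0, 0], [0, 0, 0], [0, 0, 0], [0, 0, 0]])

```text
time: 9.25
ee_pos: [0.5432, -0.1535, 0.0957]
eef_rot: [0.049, 0.999, 0.0, 0.001]
ft_force: [0.6, -1.8, 1.6]
width: 0.0007
grip_force: 1.5
```

play_rows(claw=[1, 1, 1, 1, 1, 1, 1, 1], delta_pos=[[0, 0.025, 0], [0, 0.025, 0], [0, 0.025, 0], [0, 0.025, 0], [0, 0.025, 0], [0, 0.025, 0], [0, 0.025, 0], [0, 0.025, 0]], delta_rot=[[0, 0, 0], [0, 0, 0], [0, 0, 0], [0, 0, 0], [0, 0, 0], [0, 0, 0], [0, 0, 0], [0, 0, 0]])

```text
time: 10.05
ee_pos: [0.5472, -0.1156, 0.0956]
eef_rot: [0.05, 0.999, -0.001, 0.001]
ft_force: [0.9, -8.6, 3.7]
width: 0.0002
grip_force: 4.2
```

```bash
python3 st.py -4 -56 95
```

```text
t 10.05 p [ 0.5472 -0.1156  0.0956] shelf mm [ -4.3625 -84.9674] tooly deg 84.2657391470829 tilt z [ 0.0013 -0.0017 -1.    ] F [ 0.9152 -8.6158  3.7234] w 0.00015428665675179195 g 4.205437512136996 q [-0.2701  0.3107  0.4655  1.8111 -0.1568  1.0548  1.7243]
target [ 0.5504 -0.0868  0.095 ] tool delta units [-0.0018  0.1448  0.0028]
```

play_rows(claw=[1, 1, 1, 1, 1, 1, 1], delta_pos=[[0, 0.022, 0], [0, 0.022, 0], [0, 0.022, 0], [0, 0.022, 0], [0, 0.015, 0], [0, 0.01, 0], [0, 0, 0]], delta_rot=[[0, 0, 0], [0, 0, 0], [0, 0, 0], [0, 0, 0], [0, 0, 0], [0, 0, 0], [0, 0, 0]])

```text
time: 10.75
ee_pos: [0.5496, -0.0927, 0.0956]
eef_rot: [0.05, 0.999, -0.001, 0.001]
ft_force: [2.0, -6.4, 3.3]
width: 0.0001
grip_force: 3.0
```

```bash
python3 st.py -4 -56 95
```

```text
t 10.75 p [ 0.5496 -0.0927  0.0956] shelf mm [ -4.2603 -61.9204] tooly deg 84.29438167036102 tilt z [ 0.0015 -0.0011 -1.    ] F [ 1.9735 -6.3722  3.335 ] w 9.160058050103218e-05 g 3.0313036870211363 q [-0.3029  0.3052  0.4544  1.8157 -0.1513  1.0533  1.6793]
target [ 0.5504 -0.0868  0.095 ] tool delta units [-0.0013  0.0296  0.003 ]
```

play_rows(claw=[1, 1, 1, 1, 1, 1, 1], delta_pos=[[0, 0.01, 0], [0, 0.01, 0], [0, 0.01, 0], [0, 0.01, 0], [0, 0.01, 0], [0, 0.01, 0], [0, 0, 0]], delta_rot=[[0, 0, 0], [0, 0, 0], [0, 0, 0], [0, 0, 0], [0, 0, 0], [0, 0, 0], [0, 0, 0]])

```text
time: 11.45
ee_pos: [0.5508, -0.0816, 0.0956]
eef_rot: [0.05, 0.999, -0.001, 0.001]
ft_force: [2.5, -8.0, 4.0]
width: 0.0002
grip_force: 4.2
```

```bash
python3 st.py -4 -56 95
```

```text
t 11.45 p [ 0.5508 -0.0816  0.0956] shelf mm [ -4.192  -50.7648] tooly deg 84.2539695126032 tilt z [ 0.0017 -0.002  -1.    ] F [ 2.544  -7.957   3.9528] w 0.00019320361989777273 g 4.232529136352241 q [-0.3196  0.3032  0.4492  1.8171 -0.1478  1.0526  1.6555]
target [ 0.5504 -0.0868  0.095 ] tool delta units [-0.001  -0.0262  0.0032]
```

play_rows(claw=[1, 1, 1, 1], delta_pos=[[0, 0.01, 0], [0, 0.01, 0], [0, 0.01, 0], [0, 0, 0]], delta_rot=[[0, 0, 0], [0, 0, 0], [0, 0, 0], [0, 0, 0]])

```text
time: 11.85
ee_pos: [0.551, -0.0792, 0.0957]
eef_rot: [0.052, 0.999, -0.003, 0.001]
ft_force: [1.9, -19.9, 3.2]
width: 0.0004
grip_force: 9.6
```

```bash
python3 st.py -4 -56 95
```

```text
t 11.85 p [ 0.551  -0.0792  0.0957] shelf mm [ -4.1694 -48.3756] tooly deg 84.0858290618314 tilt z [ 0.0017 -0.0057 -1.    ] F [  1.8863 -19.8949   3.2225] w 0.0004022354520270555 g 9.55033103004098 q [-0.3265  0.3025  0.4494  1.8178 -0.1433  1.0519  1.6436]
target [ 0.5504 -0.0868  0.095 ] tool delta units [-0.001  -0.0381  0.0038]
```

play_rows(claw=[1, 1, 1, 1, 1, 1, 1, 1], delta_pos=[[0, -0.08, 0], [0, -0.06, 0], [0, 0, -0.2], [0, 0, -0.2], [0, 0.1, -0.14], [0, 0.2, 0], [0, 0.2, 0], [0, 0.2, 0]], delta_rot=[[0, 0, 0], [0, 0, 0], [0, 0, 0], [0, 0, 0], [0, 0, 0], [0, 0, 0], [0, 0, 0], [0, 0, 0]])

```text
time: 12.65
ee_pos: [0.5614, 0.0395, 0.2031]
eef_rot: [0.049, 0.999, 0.0, -0.0]
ft_force: [1.5, 0.3, 0.6]
width: 0.0003
grip_force: 0.0
```

play_rows(claw=[0.4, 0.4, 0.4, 0.4, 0.4, 0.4, 0.4, 0.4], delta_pos=[[0, 0.2, 0], [0, 0.2, 0], [0, 0.2, 0], [0, 0.2, 0], [0, 0.2, 0], [0, 0.2, 0], [0, 0.2, 0], [0, 0, 0]], delta_rot=[[0, 0, 0], [0, 0, 0], [0, 0, 0], [0, 0, 0], [0, 0, 0], [0, 0, 0.019], [0, 0, 0], [0, 0, 0]])

```text
time: 13.45
ee_pos: [0.5891, 0.3233, 0.2013]
eef_rot: [0.075, 0.997, 0.001, -0.002]
ft_force: [-0.7, -0.1, -0.0]
width: 0.0501
grip_force: 0.0
```

```bash
python3 st.py
python3 - <<'E'
from bench import r
import cv2
i=r.camera("top")["pixels"];cv2.imwrite("pics/top1.png",i[:,:,::-1]);i=i[120:220,200:345,::-1];cv2.imwrite("pics/c4.png",cv2.resize(i,(797,550),interpolation=cv2.INTER_CUBIC))
E
```

```text
t 13.45 p [0.5891 0.3233 0.2013] shelf mm [ -6.4484 355.9804] tooly deg 81.39867974830177 tilt z [-0.0035  0.0023 -1.    ] F [-0.6662 -0.093  -0.0092] w 0.05012634701583149 g 0.0 q [-0.7545  0.452   0.2627  1.3628 -0.1205  1.3438  0.931 ]
```

View pics/c4.png

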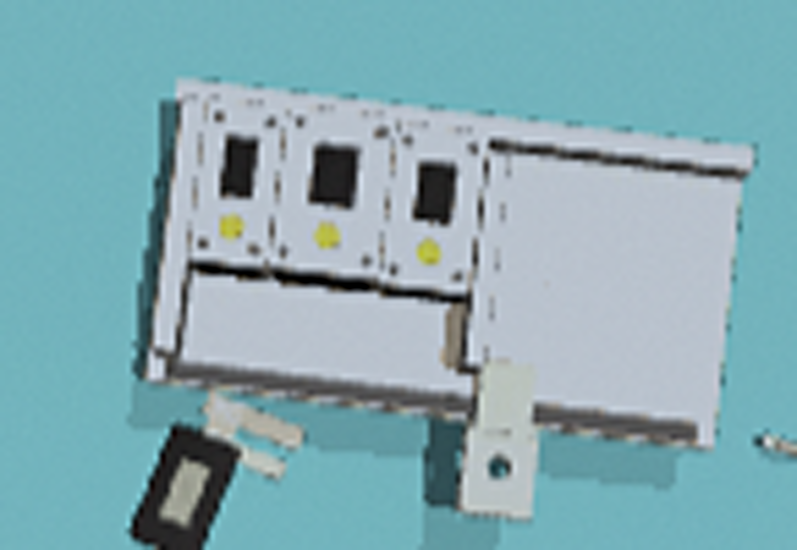

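The top view shows the three modules square against the rail and touching. The keeper is closed on them and the bench shows through the fork hole at crop (499,466), so the holes line up. Next I'll refine the hole and pin positions from both cameras.

Run:
```python
from bench import r
from h import *
import cv2
np.set_printoptions(precision=4,suppress=True)
im={'top':cv2.imread('pics/top1.png'),'scene':r.camera('scene')["pixels"][:,:,::-1]}
for n in im:
    u,v=proj(n,[.4576,-.0765,.092]);g=im[n].astype(int);x,y=int(round(u)),int(round(v))
    w=g[y-5:y+6,x-5:x+6];print(n,u,v);print(w[:,:,2])
    m=(w[:,:,2]<150)&(np.hypot(*np.mgrid[-5:6,-5:6])<3.6);yy,xx=np.nonzero(m);wt=(190-w[:,:,2])[m]
    cu,cv_=x-5+np.average(xx,weights=wt),y-5+np.average(yy,weights=wt);print('hole',cu,cv_,cast(n,cu,cv_,.092),cast(n,cu,cv_,.088))
# pin grip axis: bright blob on black block in initial pictures
for n,i in(('top',cv2.imread('pics/top0.png')),('scene',cv2.imread('pics/scene0.png'))):
    u,v=proj(n,[.514,.285,.062]);x,y=int(round(u)),int(round(v));w=i[y-7:y+8,x-7:x+8].max(2)
    k,l,s,c=cv2.connectedComponentsWithStats((w>75).astype(np.uint8));b=l[7,7];
    bb=s[b];print(n,u,v,'bbox',bb,'cent',c[b]+[x-7,y-7]);print(w)
```

```text
top 290.51448471263103 204.43768865458193
[[187 185 180 178 180 174 170 187 185 185 171]
 [188 186 186 185 185 186 185 186 184 185 182]
 [185 184 184 187 189 188 187 184 184 185 188]
 [185 188 187 189 147 162 190 186 185 185 187]
 [186 187 189 118  66  93 149 190 185 185 185]
 [186 187 162  45  35  44  66 193 187 186 188]
 [185 187 178  33  42  83  60 194 187 186 187]
 [185 186 188  90  63 110 142 190 186 185 187]
 [185 186 185 170 165 172 182 185 186 187 188]
 [185 187 187 189 188 186 188 187 184 185 188]
 [185 185 185 186 185 186 184 184 185 187 189]]
hole 290.34815618221256 204.45119305856832 [ 0.4576 -0.076 ] [ 0.4577 -0.0764]
scene 206.81564757258786 189.4610341392881
[[125 142 154 153 154 155 156 156 148 125 119]
 [143 153 154 155 156 156 156 157 157 150 132]
 [154 154 156 156 156 156 157 156 157 158 155]
 [155 156 155 156 156 156 156 156 158 156 156]
 [156 155 156 150 117  71  75  91 129 154 150]
 [156 157 156 137  75  71  74  89 128 156 157]
 [157 156 157 150 120  98 122 142 156 156 155]
 [156 157 159 156 156 157 156 157 157 155 142]
 [ 99 144 156 156 156 156 157 155 154 143 
[... 1552 characters left out ...]
8 167]
 [ 33  32  31  32  32  34  50  68  69  70 112 168 168 168 168]
 [ 31  32  31  32  30  33  52  72  74  67  73 127 168 168 168]
 [ 32  32  33  32  38  54  69  74  74  66  48  46  95 146 168]
 [ 32  32  31  32  77 112  88  74  73  69  76  78  32  45  96]
 [ 31  32  33  31  94 135  93  80  73  74  87  80  32  31  32]
 [ 30  32  31  31  52 107 149 142 133 150 133  80  31  33  32]
 [ 20  28  31  32  32  40  72  95  95  84  52  35  32  32  32]
 [ 19  19  22  29  33  31  32  32  31  32  32  32  32  33  33]
 [ 19  18  19  16  24  29  32  32  32  32  32  32  32  32  31]
 [ 17  17  17  17  18  20  28  31  31  33  31  33  33  32  32]
 [ 19  17  20  18  21  18  18  24  29  31  32  32  32  32  32]]
```

```bash
cat > wt.py <<'E'
import sys
sys.argv,a=sys.argv[:1],list(map(float,sys.argv[1:]))
from st import *
print('tool delta',M.T@(np.array(a)-p)/.2,'from p err mm',(np.array(a)-p)*1000)
E
python3 wt.py .5135 .2848 .15
```

```text
t 13.55 p [0.5909 0.317  0.202 ] shelf mm [ -4.0798 349.8218] tooly deg 81.05239671042062 tilt z [-0.0019 -0.0006 -1.    ] F [-0.6473 -0.8232 -0.3144] w 0.05174835894617385 g 0.0 q [-0.7508  0.4486  0.2675  1.3667 -0.1183  1.3438  0.9329]
tool delta [ 0.3566 -0.2189  0.261 ] from p err mm [-77.3645 -32.1815 -52.0233]
```

play_rows(claw=[0.4, 0.4, 0.4, 0.4, 0.4, 0.4], delta_pos=[[0.18, -0.11, 0], [0.177, -0.109, 0], [0, 0, 0.13], [0, 0, 0.13], [0, 0, 0], [0, 0, 0]], delta_rot=[[0, 0, 0], [0, 0, 0], [0, 0, 0], [0, 0, 0], [0, 0, 0], [0, 0, 0]])

```text
time: 14.15
ee_pos: [0.5145, 0.2829, 0.1517]
eef_rot: [0.08, 0.997, -0.0, -0.0]
ft_force: [0.4, 0.9, 0.9]
width: 0.0523
grip_force: 0.0
```

```bash
python3 wt.py .5135 .2848 .064
```

```text
t 14.15 p [0.5145 0.2829 0.1517] shelf mm [-76.6203 308.2411] tooly deg 80.84399330575194 tilt z [-0.0004 -0.0003 -1.    ] F [0.3922 0.8587 0.8511] w 0.05225440389198562 g 0.0 q [-0.7953  0.2986  0.2583  1.6702 -0.0812  1.1838  0.8938]
tool delta [0.0065 0.009  0.4383] from p err mm [ -1.0353   1.9496 -87.6584]
```

play_rows(claw=[0.4, 0.4, 0.4, 0.4, 0.4, 0.4, 0.4], delta_pos=[[0.0065, 0.009, 0.1], [0, 0, 0.1], [0, 0, 0.1], [0, 0, 0.08], [0, 0, 0.04], [0, 0, 0.014], [0, 0, 0]], delta_rot=[[0, 0, 0], [0, 0, 0], [0, 0, 0], [0, 0, 0], [0, 0, 0], [0, 0, 0], [0, 0, 0]])

```text
time: 14.85
ee_pos: [0.5139, 0.2859, 0.0651]
eef_rot: [0.079, 0.997, 0.0, 0.0]
ft_force: [0.3, 0.1, -0.1]
width: 0.0522
grip_force: 0.0
```

play_rows(claw=[0.9, 1, 1, 1, 1, 1, 1, 1], delta_pos=[[0, 0, 0], [0, 0, 0], [0, 0, 0], [0, 0, 0], [0, 0, 0], [0, 0, 0], [0, 0, 0], [0, 0, 0]], delta_rot=[[0, 0, 0], [0, 0, 0], [0, 0, 0], [0, 0, 0], [0, 0, 0], [0, 0, 0], [0, 0, 0], [0, 0, 0]], squeeze=30)

```text
time: 15.65
ee_pos: [0.5134, 0.286, 0.0645]
eef_rot: [0.079, 0.997, 0.0, 0.0]
ft_force: [0.4, 1.3, 0.9]
width: 0.0133
grip_force: 30.0
```

```bash
python3 wt.py .5135 .2848 .064
```

```text
t 15.65 p [0.5134 0.286  0.0645] shelf mm [-78.0523 311.2576] tooly deg 80.92549531958639 tilt z [ 0.0002  0.0004 -1.    ] F [0.3696 1.3226 0.8578] w 0.013301844835303745 g 30.00066876411438 q [-0.7856  0.3907  0.243   1.7495 -0.1084  1.014   0.9096]
tool delta [-0.0014 -0.0058  0.0023] from p err mm [ 0.0885 -1.1949 -0.4554]
```

play_rows(claw=[1, 1, 1, 1, 1, 1, 1, 1], delta_pos=[[0, 0, -0.1], [0, 0, -0.2], [0, 0, -0.2], [0, 0, -0.2], [0, -0.1, 0], [0, -0.18, 0], [0, -0.18, 0], [0, -0.18, 0]], delta_rot=[[0, 0, 0], [0, 0, 0], [0, 0, 0], [0, 0, 0], [0, 0, 0], [0, 0, 0], [0, 0, 0], [0, 0, 0]])

```text
time: 16.45
ee_pos: [0.4927, 0.1579, 0.2042]
eef_rot: [0.079, 0.997, -0.0, -0.0]
ft_force: [0.4, -0.4, -0.9]
width: 0.0131
grip_force: 30.0
```

play_rows(claw=[1, 1, 1, 1, 1, 1, 1, 1], delta_pos=[[0, -0.18, 0], [0, -0.18, 0], [0, -0.18, 0], [0, -0.18, 0], [0, -0.18, 0], [0, -0.18, 0], [0, -0.11, 0], [0, 0, 0]], delta_rot=[[0, 0, 0], [0, 0, 0], [0, 0, 0], [0, 0, 0], [0, 0, 0], [0, 0, 0], [0, 0, 0], [0, 0, 0]])

```text
time: 17.25
ee_pos: [0.4549, -0.079, 0.2045]
eef_rot: [0.082, 0.997, -0.0, 0.0]
ft_force: [0.1, 0.9, -0.6]
width: 0.013
grip_force: 30.0
```

play_rows(claw=[1, 1], delta_pos=[[0, 0, 0], [0, 0, 0]], delta_rot=[[0, 0, 0], [0, 0, 0]])

```text
time: 17.45
ee_pos: [0.4557, -0.0745, 0.2042]
eef_rot: [0.078, 0.997, 0.0, -0.0]
ft_force: [0.5, 0.3, -0.8]
width: 0.013
grip_force: 30.0
```

```bash
python3 wt.py .4576 -.0758 .16
```

```text
t 17.45 p [ 0.4557 -0.0745  0.2042] shelf mm [-99.4689 -53.2401] tooly deg 81.00094085414378 tilt z [-0.0002  0.0002 -1.    ] F [ 0.5286  0.346  -0.77  ] w 0.013023789496518712 g 29.9997416138649 q [-0.4787 -0.048   0.5332  1.9225  0.0254  1.2608  1.46  ]
tool delta [-0.0104 -0.0048  0.2212] from p err mm [  1.8871  -1.2562 -44.2362]
```

play_rows(claw=[1, 1, 1, 1, 1], delta_pos=[[-0.0104, -0.0048, 0.1], [0, 0, 0.1], [0, 0, 0.046], [0, 0, 0], [0, 0, 0]], delta_rot=[[0, 0, 0], [0, 0, 0], [0, 0, 0], [0, 0, 0], [0, 0, 0]])

```text
time: 17.95
ee_pos: [0.4579, -0.0765, 0.1557]
eef_rot: [0.079, 0.997, -0.0, 0.0]
ft_force: [0.1, 0.3, -0.5]
width: 0.0129
grip_force: 30.0
```

```bash
python3 wt.py .4576 -.0758 .155
python3 - <<'E'
from bench import r
from h import *
import cv2
i=r.camera("scene")["pixels"][:,:,::-1].copy();cv2.imwrite("pics/s2.png",i)
cv2.imwrite("pics/c5.png",cv2.resize(i[145:205,170:250],(800,600),interpolation=cv2.INTER_CUBIC))
for z in(.1015,.1155,.1455,.1495):print(z,(proj('scene',[.4576,-.0758,z])-[170,145]+.5)*10-.5)
print('hole',(proj('scene',[.4576,-.0758,.092])-[170,145]+.5)*10-.5)
E
```

```text
t 17.95 p [ 0.4579 -0.0765  0.1557] shelf mm [-97.1363 -55.0042] tooly deg 80.96174822663626 tilt z [ 0.0003 -0.     -1.    ] F [ 0.078   0.2997 -0.5078] w 0.012907920810155534 g 29.999662935733795 q [-0.4707  0.0085  0.5471  1.9825 -0.0049  1.1515  1.4914]
tool delta [0.0018 0.0034 0.0033] from p err mm [-0.2577  0.7319 -0.6689]
0.1015 [371.31005789 423.20948198]
0.1155 [366.6539754  386.48602784]
0.1455 [356.3538504  305.24688117]
0.1495 [354.94606432 294.14339075]
hole [374.41701322 447.7146603 ]
```

View pics/c5.png

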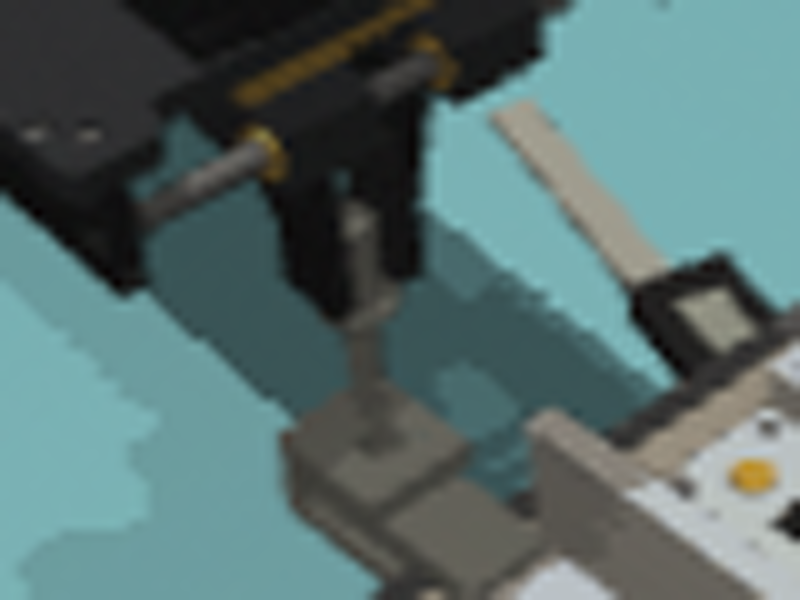

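The scene crop shows the pin gripped upright, with its shank axis at (367,360). It points at the fork hole at (380,443), about 1 mm off, so I'll lower it.

play_rows(claw=[1, 1, 1, 1, 1, 1], delta_pos=[[0, 0.002, 0.03], [0, 0, 0.03], [0, 0, 0.025], [0, 0, 0.025], [0, 0, 0.02], [0, 0, 0]], delta_rot=[[0, 0, 0], [0, 0, 0], [0, 0, 0], [0, 0, 0], [0, 0, 0], [0, 0, 0]])

```text
time: 18.6
ee_pos: [0.4574, -0.0761, 0.1285]
eef_rot: [0.079, 0.997, 0.0, -0.0]
ft_force: [0.4, 1.4, -2.2]
width: 0.0125
grip_force: 30.0
```

```bash
python3 wt.py .4576 -.0758 .101
```

```text
t 18.6 p [ 0.4574 -0.0761  0.1285] shelf mm [-97.647  -54.6213] tooly deg 80.93607490161473 tilt z [-0.0006  0.0004 -1.    ] F [ 0.3989  1.4177 -2.1809] w 0.01253612811367177 g 30.00828266143799 q [-0.466   0.0432  0.5507  2.0146 -0.0258  1.091   1.5089]
tool delta [-0.0009  0.0016  0.1377] from p err mm [  0.2122   0.3    -27.5397]
```

play_rows(claw=[1, 1, 1, 1, 1, 1, 1], delta_pos=[[0, 0.001, 0.025], [0, 0, 0.025], [0, 0, 0.025], [0, 0, 0.025], [0, 0, 0.015], [0, 0, 0.01], [0, 0, 0]], delta_rot=[[0, 0, 0], [0, 0, 0], [0, 0, 0], [0, 0, 0], [0, 0, 0], [0, 0, 0], [0, 0, 0]])

```text
time: 19.3
ee_pos: [0.4576, -0.076, 0.1038]
eef_rot: [0.079, 0.997, 0.0, -0.0]
ft_force: [1.8, 4.4, -1.8]
width: 0.0132
grip_force: 30.0
```

```bash
python3 wt.py .4576 -.0758 .101
```

```text
t 19.3 p [ 0.4576 -0.076   0.1038] shelf mm [-97.4351 -54.5087] tooly deg 80.93346969555618 tilt z [-0.0001  0.0003 -1.    ] F [ 1.7777  4.4361 -1.8113] w 0.013191234551867966 g 30.01122236251831 q [-0.4602  0.0794  0.5526  2.0406 -0.0488  1.034   1.5285]
tool delta [0.0002 0.001  0.0142] from p err mm [-0.0099  0.2091 -2.8352]
```

Nearly flush, and the forces are low. I'll press on in small steps until it seats.

play_rows(claw=[1, 1, 1, 1, 1], delta_pos=[[0, 0, 0.008], [0, 0, 0.007], [0, 0, 0.007], [0, 0, 0.005], [0, 0, 0]], delta_rot=[[0, 0, 0], [0, 0, 0], [0, 0, 0], [0, 0, 0], [0, 0, 0]])

```text
time: 19.8
ee_pos: [0.4581, -0.0759, 0.1011]
eef_rot: [0.079, 0.997, 0.001, 0.0]
ft_force: [-12.7, 7.7, 35.0]
width: 0.0129
grip_force: 30.0
```

```bash
python3 wt.py .4576 -.0758 .101
```

```text
t 19.8 p [ 0.4581 -0.0759  0.1011] shelf mm [-96.9401 -54.3703] tooly deg 80.91819599995596 tilt z [ 0.0005  0.0019 -1.    ] F [-12.6791   7.652   34.9712] w 0.012865112865665062 g 30.028959810733795 q [-0.4586  0.0847  0.5532  2.0425 -0.0543  1.0273  1.5333]
tool delta [0.0026 0.0002 0.0003] from p err mm [-0.5162  0.1209 -0.057 ]
```

play_rows(claw=[0.3, 0.3, 0.3, 0.3, 0.3, 0.3, 0.3, 0.3], delta_pos=[[0, 0, -0.015], [0, 0, 0], [0, 0, 0], [0, 0, -0.08], [0, 0, -0.2], [0, 0, -0.2], [0, 0.2, -0.1], [0, 0.2, 0]], delta_rot=[[0, 0, 0], [0, 0, 0], [0, 0, 0], [0, 0, 0], [0, 0, 0], [0, 0, 0], [0, 0, 0], [0, 0, 0]])

```text
time: 20.6
ee_pos: [0.4718, 0.0027, 0.2207]
eef_rot: [0.081, 0.997, 0.001, 0.002]
ft_force: [0.9, 0.3, -0.2]
width: 0.0597
grip_force: 0.0
```

play_rows(claw=[0.3, 0.3, 0.3, 0.3, 0.3, 0.3, 0.3, 0.3], delta_pos=[[0, 0.2, 0], [0, 0.2, 0], [0, 0.2, 0], [0, 0.2, 0], [0, 0.2, 0], [0, 0.2, 0], [0, 0, 0], [0, 0, 0]], delta_rot=[[0, 0, 0], [0, 0, 0], [0, 0, 0], [0, 0, 0], [0, 0, 0], [0, 0, 0], [0, 0, 0], [0, 0, 0]])

```text
time: 21.4
ee_pos: [0.508, 0.2399, 0.2167]
eef_rot: [0.078, 0.997, -0.001, -0.0]
ft_force: [0.3, -0.2, 0.1]
width: 0.0609
grip_force: 0.0
```

Run:
```python
from bench import r
import cv2,numpy as np
a=r.camera("scene")["pixels"][120:250,170:310,::-1];b=r.camera("top")["pixels"][125:215,220:345,::-1]
o=np.zeros((600,800,3),np.uint8);x=cv2.resize(a,(400,371),interpolation=cv2.INTER_CUBIC);y=cv2.resize(b,(400,288),interpolation=cv2.INTER_CUBIC)
o[:371,:400]=x;o[:288,400:]=y;f=cv2.resize(r.camera("scene")["pixels"][165:210,185:245,::-1],(400,300),interpolation=cv2.INTER_CUBIC);o[300:600,400:]=f
cv2.imwrite("pics/f1.png",o);s=r.read_state();print(s['time'],s['ee_pos'],s['ft_force'],s['width'])
```

```text
21.55 [0.50836268 0.23814752 0.2175691 ] [-0.13624471 -0.34864709  0.5843723 ] 0.061014626151457745
```

View pics/f1.png

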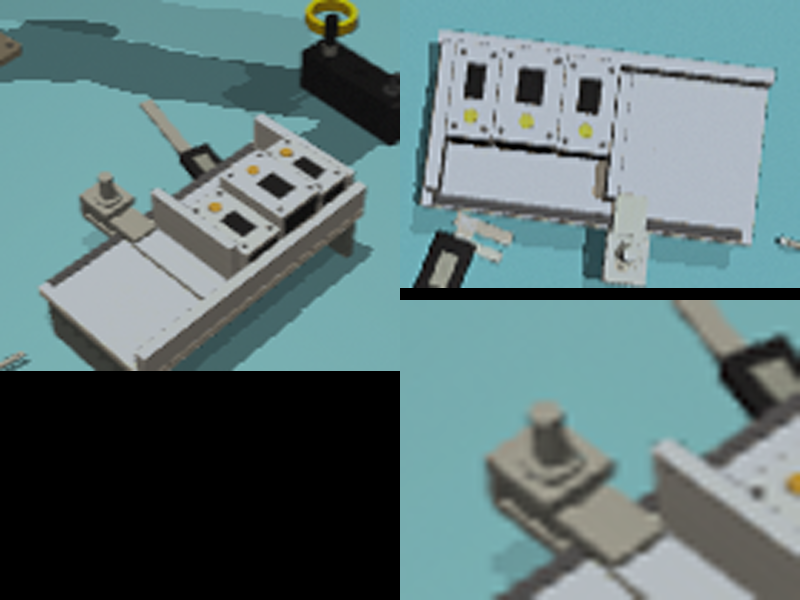

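The final pictures show the pin flange flat on the fork at crop (548,465). The three modules are flush in line against the rail and touching, with the keeper closed on them and the gripper clear, so I'll hand in.

```bash
python3 -c "
from bench import r
print(r.close_job())"
```

```text
the job is handed in; nothing more can be done
None
```

The job is handed in: in the last pictures the three modules stand square and touching against the rear rail, the keeper is closed on them, and the pin sits flush in the fork; it took about 21.6 of the 67 s, and no verdict came back.

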